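# Click the port selector to its mark and start it

### The job

With a fingertip, flick the selector wheel by its lobes anticlockwise, the way of the yellow arrow, as many clicks as it takes until the red lobe rests at the white index pointer, never letting it click past. Then press the green start button fully down and let it come back up. Touch gently: do not pinch the wheel, do not shift or lift the unit, and leave the tube rack, bottle and beaker alone.

Things in the scene. Friction and masses are not known exactly. Their poses are not given: they have to be found in the camera images.
- unit: grey selector box, 160 x 250 x 50 mm (x, y, z), loose on the bench, 2 kg. Origin: centre of its underside; top deck 50 mm above. On the deck: the wheel, axis vertical at (0, +40 mm), over a black disc of radius 78 mm; white index pointer on the wheel's +x side; yellow arrow arc (anticlockwise) on its -x side; start button at (-10, -85 mm).
- wheel_centre (a point): point on the wheel's vertical axis at half lobe height, 18 mm above the deck. White hub, radius 28 mm, and six radial lobes 60 degrees apart, one red, 10 mm wide, reaching to radius 57 mm, 6 to 30 mm above the deck; gaps between them about 40 mm wide at radius 48 mm, open outwards and upwards. At rest some lobe always points along the unit's +x; gap centres lie 30 degrees off the lobes.
- red_lobe (a point): centre of the red lobe near its end, 50 mm from the wheel axis, half-way up the lobe
- index (a point): tip region of the white index pointer, on the deck, 70 mm from the wheel axis along the unit's +x axis
- wheel (a joint): wheel angle in rad, growing anticlockwise from above; 0 = red lobe at the white index. A sprung detent every 60 degrees (1.047 rad); starts two to four clicks short (about -2.09, -3.14 or -4.19). A lobe takes about 1 to 3 N sideways; pushed past half a click (30 degrees) the wheel snaps on to the next detent in about 0.3 s, well damped.
- start (a joint): travel of the start button in m: 0 up, 0.006 fully down; springs back
- start_top (a point): centre of the top of the round green start button, 30 mm in diameter, pressed straight down; 6 mm of travel, about 5 N fully down
- rack: bystander: blue rack of glass test tubes, 100 x 200 x 131 mm, loose; origin at the centre of its underside; stands on the unit's +y side
- reagent: bystander: amber bottle with red cap, 60 mm in diameter, 130 mm tall, loose; origin at the centre of its underside; on the unit's -y side
- beaker: bystander: small glass beaker, 64 mm in diameter, 75 mm tall, loose; origin at the centre of its underside; on the unit's +x side

How it is judged:
By the outcome, as a careful person would: the job done as asked, in the order asked, and still so for the second after the job is handed in, with the robot touching nothing.
It also fails if it takes over 64 s, if anything falls off the work surface, if the arm or the gripper's body presses on something with over 40 N, if the wrist force passes 120 N, or if a joint passes its speed limit or range.

### The arm

A 6-joint arm with a two-finger parallel gripper is mounted at the origin on the work surface. World frame = base frame: x ahead of the robot, y to its left, z up, the work surface at z = 0. Lengths are in mm, angles in rad, forces in N, time in s.
With the tool pointing down it reaches from about 350 to 875 mm from the base axis. Payload 4.2 kg.
Tool frame: the origin (TCP) lies at the very end of the fingers, on their centre line; the grasp point (between the pads) lies arm.grip_depth behind it (arm.grip_depth is the distance from the TCP to the grasp point, in mm); z points along the fingers, y is the direction in which the jaws open and shut (so a half turn about z gives the same grasp; the last joint's range is limited). The gripper opens to 85 mm and grips with 20 to 120 N. Pads are 22 mm wide; open, the fingers measure 114 mm over their backs; the gripper's body (76 mm by 85 mm) begins 54 mm behind the grasp point. The pads swing forward as they close: fully open they stand 13 mm farther back than shut.
Start: joints at [-1.027, 0.385, 0.008, 0, -1.194, -0.259], TCP at [175.62, -599.797, 231.312] pointing down, gripper open.
Joint ranges: [-3.14, 3.14], [-1.21, 2.06], [-1.07, 1.41], [-3.16, 2.05], [-2.99, -0.16], [-3.1, 3.1]. Speed limits (rad/s): [2.79, 2.79, 3.14, 3.14, 3.14, 3.14].

### API

Orientations are given as a unit quaternion [x, y, z, w].
In Python, from bench import arm, optics, workorder gives the robot as it stands. The module is installed in compiled form; this text tells all that it offers.
- The arm moves only by the tool play_rows, never from a script. Its arguments are lists of equal length, an entry for each row: "travel": the shift along the tool's x, y, z in m, a list of three; "rotation": the turn, a rotation vector about the tool's x, y, z in rad, a list of three; "grip": the opening, from 0 (shut) to 1 (fully open). In form: {"travel": [[x, y, z], ...], "rotation": [[rx, ry, rz], ...], "grip": [grip, ...]}. A call has 1 to 12 rows; each row shifts and turns the commanded pose from where the row before left it, along the tool's axes as they then stand; what a row does not reach is not made up. A row lasts 1/12 s, in which the tool goes at most 41.7 mm and 7.16 degrees, less where a joint would pass 70% of its speed; a pose out of reach is approached as far as the arm can. A call is refused whole if a number of a shift passes 0.0417 or a number of a turn 0.125, either way. A call with a gripper value outside its range is refused whole. The fingers move at their own pace and stop on an object; the grip force is fixed at half the most. Time passes only in rows, so rows that do not move let the fingers close. It gives the time, the measured TCP pose, the force and the opening at its end, in the units of the state.
- arm.read_state(): the state, without advancing time (a new reading comes with each control period).
- optics.get_image(name): name is "scene" or "top" or "wrist"; returns a dict with "image" (400x640x3 uint8, blue, green, red), "depth" (400x640 float32, mm along the optical axis (not along the pixel's ray), 0 where there is no reading), "camera_matrix" (3x3 intrinsics, pixels), "R" (3x3) and "t" (3): a world point X has camera coordinates R X + t; the wrist camera has in their place "hand_eye" (4x4, takes a point from camera to tool coordinates, whose origin is the TCP and whose axes are the flange's). Camera axes: x right, y down, z forward; pixel columns grow to the right and rows downward; lengths in mm; the calibration is good to about 2 mm. The wrist camera is an equidistant fisheye: a pixel r from the principal point sees the ray r / f radians off the axis. A picture is of the moment at which its call begins: read the wrist's pose just before it.
- workorder.job_done(): hands the job in, once; it reports no verdict.
The state is a dict: "clock": time; "joints": joint angles; "joint_vel": joint speeds; "joint_efforts": joint torques, N m; "position": TCP position; "ee_rot": TCP orientation; "contact_force": force on the tool from outside, world axes, zero at the start; "wrist_torque": the same for the moment, N m; "gripper_width": finger opening in mm.
Only numpy, scipy, OpenCV 4.12 (cv2) and the standard library are available. Lean on these libraries where they do the work, as an engineer would, in place of code of your own. Each camera call takes 0.05 s, during which the arm holds its last target. There are 200 camera calls.

## Working session

There is one attempt and no reset: what is moved stays moved. The work goes in short steps, Python scripts to look and compute and a tool call to move; the robot and the scene stay as the last step left them, time stands still between calls to the robot, and variables do not carry over. Pictures are saved under pics/ and viewed, about 8 in all and at most 12, crops included, and the job is handed in when it is done.

Besides the shell and the picture viewer there is one more tool, called in YAML: its name, and indented under it one key for each argument. play_rows: Moves the arm, as the interface text tells. Its arguments: {"type":"object","properties":{"travel":{"type":"array","items":{"type":"array","items":{"type":"number"}}},"rotation":{"type":"array","items":{"type":"array","items":{"type":"number"}}},"grip":{"type":"array","items":{"type":"number"}}},"required":["travel","rotation","grip"]}

```bash
mkdir -p pics
cat > h.py <<'E'
import numpy as np, cv2
from bench import arm, optics, workorder
def snap(n,f):
    d=optics.get_image(n); cv2.imwrite('pics/'+f+'.png',d['image']); np.savez('pics/'+f+'.npz',**{k:np.array(v) for k,v in d.items()}); return d
def px(d,u,v,z=None):
    K=d['camera_matrix'];R=d['R'];t=d['t']
    r=np.linalg.solve(K,[u,v,1.]); 
    if z is None: return R.T@(r*d['depth'][int(v),int(u)]-t)
    c=-R.T@t; w=R.T@r; return c+w*(z-c[2])/w[2]
E
python3 - <<'E'
from h import *
snap('top','top1');snap('scene','sc1');s=arm.read_state();print(s,arm.grip_depth)
E
```

```text
{'clock': 0.1, 'joints': array([-1.02738112e+00,  3.85503652e-01,  6.77248440e-03, -4.11134211e-04,
       -1.19398478e+00, -2.58631846e-01]), 'joint_vel': array([-7.76217610e-04, -3.35158177e-03,  2.80908569e-03,  2.00661033e-03,
        5.37424744e-04, -3.10608918e-05]), 'joint_efforts': array([-4.21597670e-04, -3.93319702e+01,  1.88928187e+01,  4.19792712e+00,
       -2.57413922e-03,  1.03832795e-05]), 'position': array([ 175.4830606 , -599.32923372,  230.32393092]), 'ee_rot': array([-1.41835871e-01,  9.89889705e-01,  9.58247475e-04, -1.98759126e-04]), 'contact_force': array([-1.15901031,  0.30455843,  0.33869283]), 'wrist_torque': array([ 0.00785209, -0.00861769, -0.0297313 ]), 'gripper_width': 85.11894146569186} 18.700000000000003
```

View pics/top1.png

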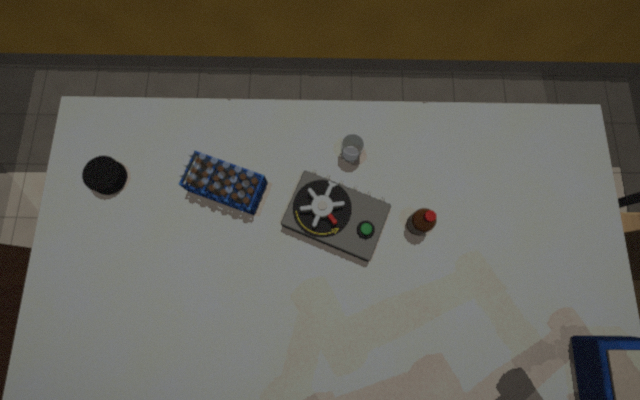

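View pics/sc1.png

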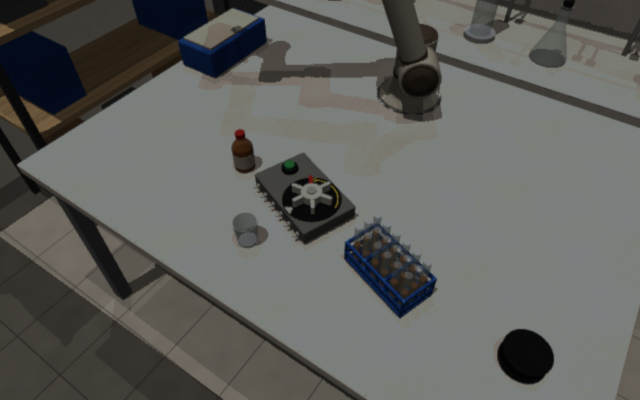

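The top view shows the unit at about (336,215), wheel hub (322,207), red lobe (333,218), button (366,230), beaker (351,150), bottle (424,220) and rack (224,182). The scene view agrees. I'll enlarge the unit next.

Run:
```python
from h import *
d=np.load('pics/top1.npz')
im=np.clip(d['image'][160:270,270:400].astype(float)*1.6,0,255).astype('uint8')
cv2.imwrite('pics/c1.png',cv2.resize(im,None,fx=6,fy=5.4545*1.0,interpolation=cv2.INTER_CUBIC) if 0 else cv2.resize(im,None,fx=5,fy=5,interpolation=cv2.INTER_CUBIC))
for n,u,v,z in [('hub',322,207,80),('red',333,218,70),('btn',366,230,55),('beak',351,155,0),('bot',424,220,60),('rack',224,182,100)]: print(n,px(d,u,v,z).round(),px(d,u,v).round())
```

```text
hub [606.  25.  80.] [605.  25.  83.]
red [580.  -3.  70.] [578.  -3.  80.]
btn [553. -89.  55.] [550. -86.  74.]
beak [776. -57.  -0.] [750. -50.  70.]
bot [ 580. -238.   60.] [ 572. -225.  105.]
rack [662. 272. 100.] [664. 275.  92.]
```

View pics/c1.png

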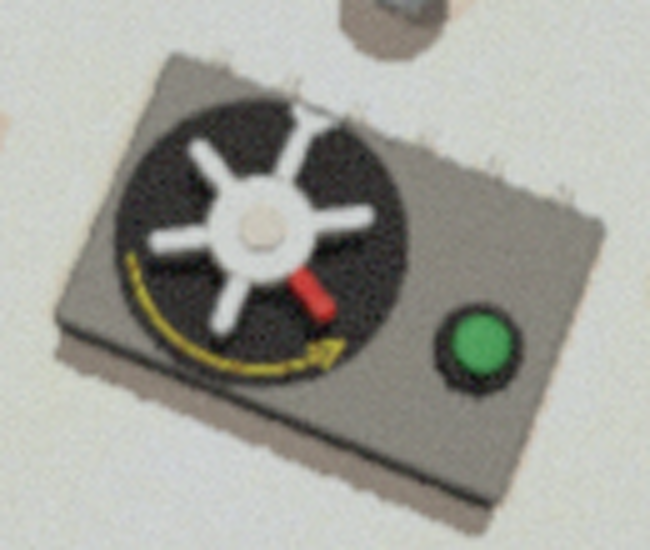

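The red lobe lies at unit angle −120°, so it needs two clicks. Wheel axis is about (605,25), yaw about −22°. The wheel-to-button vector matches the given layout. I'll shut the gripper and move above the gap on the robot's side.

play_rows:
  travel:
    - [-0.012, 0.011, 0]
    - [-0.024, 0.0225, 0.002]
    - [-0.024, 0.0225, 0.002]
    - [-0.024, 0.0225, 0.002]
    - [-0.024, 0.0225, 0.002]
    - [-0.024, 0.0225, 0.002]
    - [-0.024, 0.0225, 0.002]
    - [-0.024, 0.0225, 0.002]
    - [-0.024, 0.0225, 0.002]
    - [-0.024, 0.0225, 0.002]
    - [-0.024, 0.0225, 0.002]
    - [-0.024, 0.0225, 0.002]
  rotation:
    - [0, 0, 0]
    - [0, 0, 0]
    - [0, 0, 0]
    - [0, 0, 0]
    - [0, 0, 0]
    - [0, 0, 0]
    - [0, 0, 0]
    - [0, 0, 0]
    - [0, 0, 0]
    - [0, 0, 0]
    - [0, 0, 0]
    - [0, 0, 0]
  grip: [0, 0, 0, 0, 0, 0, 0, 0, 0, 0, 0, 0]

```text
clock: 1.1
position: [368.1, -272.5, 209.0]
ee_rot: [-0.142, 0.99, 0.0, -0.0]
contact_force: [0.6, 0.4, 0.3]
gripper_width: -0.1
```

play_rows:
  travel:
    - [-0.024, 0.0225, 0.002]
    - [-0.024, 0.0225, 0.002]
    - [-0.024, 0.0225, 0.002]
    - [-0.024, 0.0225, 0.002]
    - [-0.024, 0.0225, 0.002]
    - [-0.024, 0.0225, 0.002]
    - [-0.024, 0.0225, 0.002]
    - [-0.024, 0.0225, 0.002]
    - [-0.024, 0.0225, 0.002]
    - [-0.024, 0.0225, 0.002]
    - [-0.024, 0.0225, 0.002]
    - [-0.012, 0.011, 0.0]
  rotation:
    - [0, 0, 0]
    - [0, 0, 0]
    - [0, 0, 0]
    - [0, 0, 0]
    - [0, 0, 0]
    - [0, 0, 0]
    - [0, 0, 0]
    - [0, 0, 0]
    - [0, 0, 0]
    - [0, 0, 0]
    - [0, 0, 0]
    - [0, 0, 0]
  grip: [0, 0, 0, 0, 0, 0, 0, 0, 0, 0, 0, 0]

```text
clock: 2.1
position: [561.3, 54.2, 186.3]
ee_rot: [-0.143, 0.99, -0.0, -0.0]
contact_force: [0.3, -0.4, 0.7]
gripper_width: 0.0
```

play_rows:
  travel:
    - [0, 0, 0]
    - [0, 0, 0]
    - [0, 0, 0]
    - [0, 0, 0]
    - [0, 0, 0]
  rotation:
    - [0, 0, -0.095]
    - [0, 0, -0.095]
    - [0, 0, -0.095]
    - [0, 0, -0.095]
    - [0, 0, 0]
  grip: [0, 0, 0, 0, 0]

```text
clock: 2.52
position: [559.7, 51.2, 187.0]
ee_rot: [-0.327, 0.945, 0.0, -0.001]
contact_force: [0.1, -0.2, -0.2]
gripper_width: -0.3
```

Run:
```python
from h import *
from scipy.spatial.transform import Rotation as Ro
s=arm.read_state();R=Ro.from_quat(s['ee_rot']).as_matrix();print(s['clock'],s['position'],R.round(3),s['joints'],s['gripper_width'],s['contact_force'])
d=snap('wrist','w1');print(d['hand_eye'],d['camera_matrix'])
t=np.load('pics/top1.npz')
for u,v,z in [(322.2,205.6,83),(366.4,229,72),(333,183.6,65)]:print(px(t,u,v,z).round(1))
```

```text
2.5167 [559.72694129  51.19611282 186.98347287] [[-0.786 -0.618 -0.001]
 [-0.618  0.786 -0.   ]
 [ 0.001  0.    -1.   ]] [ 3.79402122e-01  3.15181392e-01 -2.14071241e-01 -2.02216159e-04
 -1.04256423e+00 -1.28398917e+00] -0.2742697761855264 [ 0.07590596 -0.15955944 -0.20832603]
[[ 7.45732104e-04 -9.63989728e-01 -2.65938430e-01  6.76468616e+01]
 [ 9.99996955e-01  9.32272396e-05  2.46620894e-03  3.52160289e-01]
 [-2.35260738e-03 -2.65939459e-01  9.63986862e-01 -1.41995987e+02]
 [ 0.00000000e+00  0.00000000e+00  0.00000000e+00  1.00000000e+00]] [[309.70691629   0.         320.70999402]
 [  0.         309.70691629 200.65157096]
 [  0.           0.           1.        ]]
[608.7  24.6  83. ]
[552.5 -87.6  72. ]
[672.   -3.2  65. ]
```

View pics/w1.png

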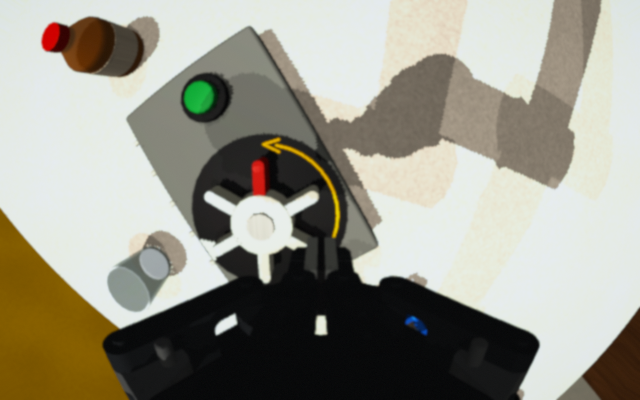

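The wrist view shows the hub at (261,225), red lobe end (259,165), button (200,97), and shut fingers about 29 mm wide at the bottom centre. I'll measure from here.

```bash
cat >> h.py <<'E'
from scipy.spatial.transform import Rotation as Ro
def wp(d,s,u,v,z=None):
    K=d['camera_matrix'];R=Ro.from_quat(s['ee_rot']).as_matrix()
    a=(np.array([u,v])-K[:2,2])/K[0,0];th=np.hypot(*a);r=np.array([*(a/th*np.sin(th)),np.cos(th)])
    H=d['hand_eye'];o=R@H[:3,3]+s['position'];w=R@H[:3,:3]@r
    if z is None: return o+w/r[2]*d['depth'][int(v),int(u)]
    return o+w*(z-o[2])/w[2]
def tgt(p,yaw,s=None):
    "tool shift (mm) and rz to reach p with tool y at yaw deg"
    s=s or arm.read_state();R=Ro.from_quat(s['ee_rot']).as_matrix()
    y=np.degrees(np.arctan2(R[1,1],R[0,1]));dz=-((yaw-y+180)%360-180)
    return (R.T@(np.array(p)-s['position'])).round(1),np.radians(dz).round(3),y
E
python3 - <<'E'
from h import *
d=np.load('pics/w1.npz');s=arm.read_state()
for n,u,v,z in [('hub',261,225,83),('redend',259,162,80),('lobeL',208,196,80),('lobeR',316,194,80),('lobeB',265,277,80),('btn',200,97,72),('arrowtip',263,145,50),('cornerTL',250,28,50),('cornerL',128,118,50)]:print(n,wp(d,s,u,v,z).round(1),wp(d,s,u,v).round(1))
im=np.clip(d['image'][140:300,180:360].astype(float)*1.2,0,255).astype('uint8');cv2.imwrite('pics/c2.png',cv2.resize(im,None,fx=3.7,fy=3.7,interpolation=cv2.INTER_CUBIC))
E
```

```text
hub [607.6  25.1  83. ] [607.4  25.1  83.5]
redend [565.1  -7.6  80. ] [565.4  -7.7  79. ]
lobeL [616.8 -27.2  80. ] [617.  -27.3  79.6]
lobeR [557.8  46.   80. ] [558.   46.1  79.1]
lobeB [649.3  57.   80. ] [649.   56.9  80.6]
btn [552.7 -84.5  72. ] [552.6 -84.3  72.5]
arrowtip [557.3 -16.   50. ] [556.8 -15.8  52.5]
cornerTL [477.8 -92.9  50. ] [477.7 -93.3  48.9]
cornerL [ 618.3 -150.8   50. ] [ 618.6 -151.3   49.2]
```

View pics/c2.png

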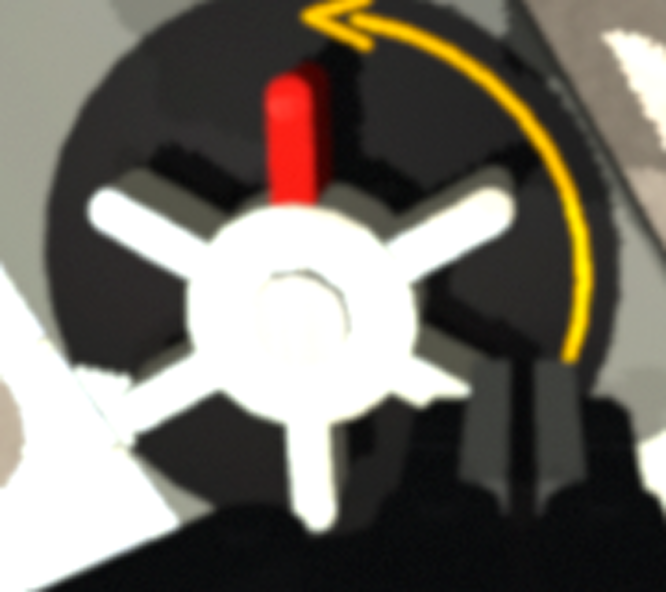

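Both cameras agree: wheel axis (607.5, 25), yaw −22.4°, red at −120°, so two clicks. Next I'll work out the shift to the start gap at unit angle 150°, radius 57.

Run:
```python
from h import *
W=np.array([607.5,25.]);
for a in (127.6,):
  r=np.radians(a);print(tgt([*(W+57*np.array([np.cos(r),np.sin(r)])),64],a))
```

```text
(array([-22.,   7., 123.]), np.float64(0.006), np.float64(127.95950372907629))
```

play_rows:
  travel:
    - [-0.011, 0.0035, 0.01]
    - [-0.011, 0.0035, 0.02]
    - [0, 0, 0.02]
    - [0, 0, 0.02]
    - [0, 0, 0.015]
    - [0, 0, 0]
    - [0, 0, 0]
  rotation:
    - [0, 0, 0.006]
    - [0, 0, 0]
    - [0, 0, 0]
    - [0, 0, 0]
    - [0, 0, 0]
    - [0, 0, 0]
    - [0, 0, 0]
  grip: [0, 0, 0, 0, 0, 0, 0]

```text
clock: 3.15
position: [572.9, 70.5, 101.2]
ee_rot: [-0.323, 0.946, -0.0, -0.001]
contact_force: [0.0, 0.1, 1.3]
gripper_width: -0.0
```

Run:
```python
from h import *
print(arm.read_state()['position'],tgt([572.7,70.2,64],127.6))
d=snap('top','t2')
im=np.clip(d['image'][160:270,270:400].astype(float)*1.6,0,255).astype('uint8')
w=snap('wrist','w2')['image'][100:380,130:480]
a=cv2.resize(im,(455,385),interpolation=cv2.INTER_CUBIC);b=cv2.resize(w,(345,276));b=cv2.copyMakeBorder(b,0,385-276,0,0,cv2.BORDER_CONSTANT)
cv2.imwrite('pics/c3.png',np.hstack([a,b]))
```

```text
[572.93065093  70.52183708 101.23030912] (array([ 0.3, -0.1, 37.2]), np.float64(0.002), np.float64(127.68766130635218))
```

View pics/c3.png

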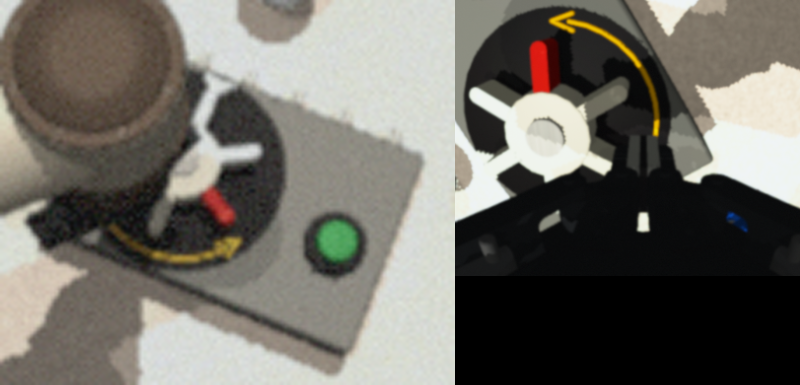

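The tip is level with the gap centre by the numbers; the view is clear and the wheel hasn't moved. Descending slowly.

play_rows:
  travel:
    - [0, 0, 0.006]
    - [0, 0, 0.006]
    - [0, 0, 0.006]
    - [0, 0, 0.006]
    - [0, 0, 0.006]
    - [0, 0, 0.006]
    - [0, 0, 0]
    - [0, 0, 0]
  rotation:
    - [0, 0, 0]
    - [0, 0, 0]
    - [0, 0, 0]
    - [0, 0, 0]
    - [0, 0, 0]
    - [0, 0, 0]
    - [0, 0, 0]
    - [0, 0, 0]
  grip: [0, 0, 0, 0, 0, 0, 0, 0]

```text
clock: 3.92
position: [572.9, 70.4, 65.7]
ee_rot: [-0.323, 0.946, -0.0, -0.001]
contact_force: [-0.2, -0.9, -0.6]
gripper_width: -0.0
```

play_rows:
  travel:
    - [0.00249, -5e-05, 0]
    - [0.00249, -5e-05, 0]
    - [0.00249, -5e-05, 0]
    - [0.00249, -5e-05, 0]
    - [0.00249, -5e-05, 0]
    - [0.00249, -5e-05, 0]
    - [0.00249, -5e-05, 0]
    - [0.00249, -5e-05, 0]
    - [0.00249, -5e-05, 0]
    - [0.00249, -5e-05, 0]
    - [0.00249, -5e-05, 0]
    - [0.00249, -5e-05, 0]
  rotation:
    - [0, 0, -0.0436]
    - [0, 0, -0.0436]
    - [0, 0, -0.0436]
    - [0, 0, -0.0436]
    - [0, 0, -0.0436]
    - [0, 0, -0.0436]
    - [0, 0, -0.0436]
    - [0, 0, -0.0436]
    - [0, 0, -0.0436]
    - [0, 0, -0.0436]
    - [0, 0, -0.0436]
    - [0, 0, -0.0436]
  grip: [0, 0, 0, 0, 0, 0, 0, 0, 0, 0, 0, 0]

```text
clock: 4.92
position: [556.0, 47.9, 66.8]
ee_rot: [-0.558, 0.83, -0.0, 0.001]
contact_force: [-0.4, 3.1, -0.8]
gripper_width: -0.2
```

play_rows:
  travel:
    - [0.00249, -5e-05, 0]
    - [0.00249, -5e-05, 0]
    - [0.00249, -5e-05, 0]
    - [0.00249, -5e-05, 0]
    - [0.00249, -5e-05, 0]
    - [0.00249, -5e-05, 0]
    - [0.00249, -5e-05, 0]
    - [0.00249, -5e-05, 0]
    - [0.00249, -5e-05, 0]
    - [0.00249, -5e-05, 0]
    - [0.00249, -5e-05, 0]
    - [0.00249, -5e-05, 0]
  rotation:
    - [0, 0, -0.0436]
    - [0, 0, -0.0436]
    - [0, 0, -0.0436]
    - [0, 0, -0.0436]
    - [0, 0, -0.0436]
    - [0, 0, -0.0436]
    - [0, 0, -0.0436]
    - [0, 0, -0.0436]
    - [0, 0, -0.0436]
    - [0, 0, -0.0436]
    - [0, 0, -0.0436]
    - [0, 0, -0.0436]
  grip: [0, 0, 0, 0, 0, 0, 0, 0, 0, 0, 0, 0]

```text
clock: 5.92
position: [551.8, 17.7, 66.8]
ee_rot: [0.754, -0.657, 0.0, -0.0]
contact_force: [-0.3, -0.2, -0.0]
gripper_width: 0.1
```

play_rows:
  travel:
    - [0, 0, 0]
    - [0, 0, 0]
    - [0, 0, 0]
    - [0, 0, 0]
  rotation:
    - [0, 0, 0]
    - [0, 0, 0]
    - [0, 0, 0]
    - [0, 0, 0]
  grip: [0, 0, 0, 0]

```text
clock: 6.25
position: [551.5, 17.8, 66.5]
ee_rot: [0.753, -0.658, 0.0, -0.0]
contact_force: [-1.0, 0.9, -0.3]
gripper_width: -0.1
```

Run:
```python
from h import *
r=np.radians(187.6);print(tgt([607.5+57*np.cos(r),25+57*np.sin(r),65],187.6))
d=snap('top','t3')
im=np.clip(d['image'][160:270,270:400].astype(float)*1.6,0,255).astype('uint8')
w=snap('wrist','w3')['image'][100:380,130:480]
a=cv2.resize(im,(455,385),interpolation=cv2.INTER_CUBIC);b=cv2.resize(w,(345,276));b=cv2.copyMakeBorder(b,0,385-276,0,0,cv2.BORDER_CONSTANT)
cv2.imwrite('pics/c4.png',np.hstack([a,b]))
```

```text
(array([0.3, 0.6, 1.5]), np.float64(0.001), np.float64(-172.32727188674056))
```

View pics/c4.png

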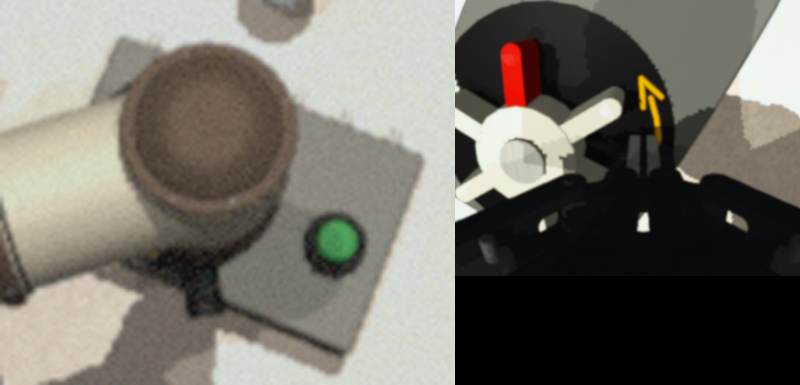

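One click done: the red lobe is at the same place in the wrist view after a 60° tool turn. The finger is free in the next gap, with force near 0. I'll do the same again for the second click.

play_rows:
  travel:
    - [0.00249, -5e-05, 0]
    - [0.00249, -5e-05, 0]
    - [0.00249, -5e-05, 0]
    - [0.00249, -5e-05, 0]
    - [0.00249, -5e-05, 0]
    - [0.00249, -5e-05, 0]
    - [0.00249, -5e-05, 0]
    - [0.00249, -5e-05, 0]
    - [0.00249, -5e-05, 0]
    - [0.00249, -5e-05, 0]
    - [0.00249, -5e-05, 0]
    - [0.00249, -5e-05, 0]
  rotation:
    - [0, 0, -0.0436]
    - [0, 0, -0.0436]
    - [0, 0, -0.0436]
    - [0, 0, -0.0436]
    - [0, 0, -0.0436]
    - [0, 0, -0.0436]
    - [0, 0, -0.0436]
    - [0, 0, -0.0436]
    - [0, 0, -0.0436]
    - [0, 0, -0.0436]
    - [0, 0, -0.0436]
    - [0, 0, -0.0436]
  grip: [0, 0, 0, 0, 0, 0, 0, 0, 0, 0, 0, 0]

```text
clock: 7.35
position: [561.9, -9.3, 66.1]
ee_rot: [0.898, -0.44, -0.001, 0.0]
contact_force: [-2.1, 1.3, 1.8]
gripper_width: 0.2
```

play_rows:
  travel:
    - [0.00249, -5e-05, 0]
    - [0.00249, -5e-05, 0]
    - [0.00249, -5e-05, 0]
    - [0.00249, -5e-05, 0]
    - [0.00249, -5e-05, 0]
    - [0.00249, -5e-05, 0]
    - [0.00249, -5e-05, 0]
    - [0.00249, -5e-05, 0]
    - [0.00249, -5e-05, 0]
    - [0.00249, -5e-05, 0]
    - [0.00249, -5e-05, 0]
    - [0.00249, -5e-05, 0]
  rotation:
    - [0, 0, -0.0436]
    - [0, 0, -0.0436]
    - [0, 0, -0.0436]
    - [0, 0, -0.0436]
    - [0, 0, -0.0436]
    - [0, 0, -0.0436]
    - [0, 0, -0.0436]
    - [0, 0, -0.0436]
    - [0, 0, -0.0436]
    - [0, 0, -0.0436]
    - [0, 0, -0.0436]
    - [0, 0, -0.0436]
  grip: [0, 0, 0, 0, 0, 0, 0, 0, 0, 0, 0, 0]

```text
clock: 8.35
position: [586.4, -27.5, 66.3]
ee_rot: [0.981, -0.193, -0.0, 0.0]
contact_force: [-0.3, -0.1, 0.4]
gripper_width: -0.1
```

play_rows:
  travel:
    - [0, 0, 0]
    - [0, 0, 0]
    - [0, 0, 0]
    - [0, 0, 0]
  rotation:
    - [0, 0, 0]
    - [0, 0, 0]
    - [0, 0, 0]
    - [0, 0, 0]
  grip: [0, 0, 0, 0]

```text
clock: 8.68
position: [586.1, -27.4, 66.3]
ee_rot: [0.981, -0.194, -0.0, 0.0]
contact_force: [-0.0, -0.4, 0.6]
gripper_width: 0.3
```

Run:
```python
from h import *
r=np.radians(247.6);print(tgt([607.5+57*np.cos(r),25+57*np.sin(r),65],247.6))
w=snap('wrist','w4')['image'][80:380,100:500]
cv2.imwrite('pics/c5.png',cv2.resize(w,None,fx=1.5,fy=1.5))
```

```text
(array([-0.2,  0.3,  1.3]), np.float64(0.0), np.float64(-112.37991198947289))
```

View pics/c5.png

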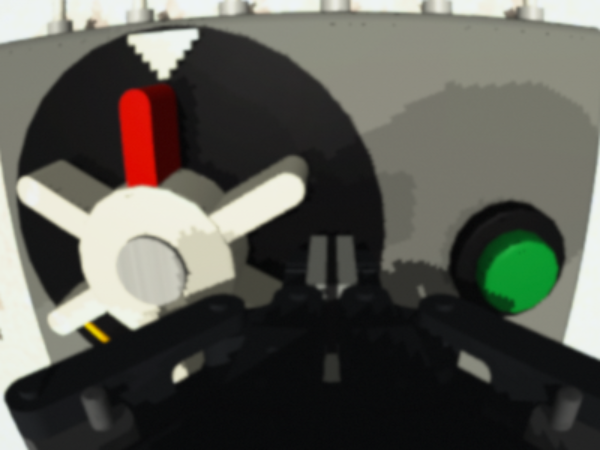

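The red lobe now points at the white pointer. Lifting straight out and moving over the button.

play_rows:
  travel:
    - [0, 0, -0.012]
    - [0, 0, -0.013]
    - [0, 0, -0.013]
    - [-0.0019, 0.0136, 0]
    - [-0.0019, 0.0136, 0]
    - [-0.0019, 0.0136, 0]
    - [-0.0019, 0.0136, 0]
    - [-0.0019, 0.0136, 0]
    - [0, 0, 0.01]
    - [0, 0, 0.01]
    - [0, 0, 0]
    - [0, 0, 0]
  rotation:
    - [0, 0, 0]
    - [0, 0, 0]
    - [0, 0, 0]
    - [0, 0, 0]
    - [0, 0, 0]
    - [0, 0, 0]
    - [0, 0, 0]
    - [0, 0, 0]
    - [0, 0, 0]
    - [0, 0, 0]
    - [0, 0, 0]
    - [0, 0, 0]
  grip: [0, 0, 0, 0, 0, 0, 0, 0, 0, 0, 0, 0]

```text
clock: 9.73
position: [551.1, -86.9, 83.0]
ee_rot: [0.981, -0.194, -0.001, 0.0]
contact_force: [1.1, 0.4, 0.4]
gripper_width: 0.2
```

play_rows:
  travel:
    - [0, 0, 0.004]
    - [0, 0, 0.004]
    - [0, 0, 0.002]
    - [0, 0, 0]
    - [0, 0, 0]
  rotation:
    - [0, 0, 0]
    - [0, 0, 0]
    - [0, 0, 0]
    - [0, 0, 0]
    - [0, 0, 0]
  grip: [0, 0, 0, 0, 0]

```text
clock: 10.15
position: [551.6, -86.6, 74.2]
ee_rot: [0.981, -0.194, -0.0, 0.0]
contact_force: [0.4, -0.0, 0.0]
gripper_width: -0.2
```

Just above the button top (about 72). Pressing in small steps.

play_rows:
  travel:
    - [0, 0, 0.001]
    - [0, 0, 0.001]
    - [0, 0, 0.001]
    - [0, 0, 0.001]
    - [0, 0, 0]
    - [0, 0, 0]
  rotation:
    - [0, 0, 0]
    - [0, 0, 0]
    - [0, 0, 0]
    - [0, 0, 0]
    - [0, 0, 0]
    - [0, 0, 0]
  grip: [0, 0, 0, 0, 0, 0]

```text
clock: 10.65
position: [551.8, -86.8, 70.6]
ee_rot: [0.981, -0.194, 0.0, -0.0]
contact_force: [-0.9, 2.0, 2.5]
gripper_width: 0.3
```

play_rows:
  travel:
    - [0, 0, 0.001]
    - [0, 0, 0.001]
    - [0, 0, 0.001]
    - [0, 0, 0]
    - [0, 0, 0]
  rotation:
    - [0, 0, 0]
    - [0, 0, 0]
    - [0, 0, 0]
    - [0, 0, 0]
    - [0, 0, 0]
  grip: [0, 0, 0, 0, 0]

```text
clock: 11.07
position: [551.8, -86.8, 67.5]
ee_rot: [0.981, -0.194, 0.0, -0.0]
contact_force: [-0.1, 1.0, 3.9]
gripper_width: 0.2
```

play_rows:
  travel:
    - [0, 0, 0.001]
    - [0, 0, 0.001]
    - [0, 0, 0]
    - [0, 0, 0]
  rotation:
    - [0, 0, 0]
    - [0, 0, 0]
    - [0, 0, 0]
    - [0, 0, 0]
  grip: [0, 0, 0, 0]

```text
clock: 11.4
position: [551.9, -86.8, 66.1]
ee_rot: [0.981, -0.194, 0.0, 0.0]
contact_force: [-1.3, 1.6, 8.0]
gripper_width: 0.0
```

play_rows:
  travel:
    - [0, 0, 0.001]
    - [0, 0, 0]
    - [0, 0, 0]
  rotation:
    - [0, 0, 0]
    - [0, 0, 0]
    - [0, 0, 0]
  grip: [0, 0, 0]

```text
clock: 11.65
position: [551.9, -86.8, 65.9]
ee_rot: [0.981, -0.193, 0.0, 0.0]
contact_force: [-3.8, 2.4, 12.8]
gripper_width: -0.1
```

Bottomed out: z holds at 66 while force rises to 12.8 N, well over 5 N. Releasing, lifting and backing off toward the robot.

play_rows:
  travel:
    - [0, 0, -0.003]
    - [0, 0, -0.006]
    - [0, 0, -0.015]
    - [0, 0, -0.025]
    - [0, 0, -0.025]
    - [0, 0, -0.025]
    - [0, 0, -0.025]
    - [-0.02, 0.008, -0.01]
    - [-0.025, 0.01, -0.01]
    - [-0.025, 0.01, -0.01]
    - [-0.025, 0.01, 0]
    - [-0.025, 0.01, 0]
  rotation:
    - [0, 0, 0]
    - [0, 0, 0]
    - [0, 0, 0]
    - [0, 0, 0]
    - [0, 0, 0]
    - [0, 0, 0]
    - [0, 0, 0]
    - [0, 0, 0]
    - [0, 0, 0]
    - [0, 0, 0]
    - [0, 0, 0]
    - [0, 0, 0]
  grip: [0, 0, 0, 0, 0, 0, 0, 0, 0, 0, 0, 0]

```text
clock: 12.65
position: [421.0, -85.7, 218.2]
ee_rot: [0.981, -0.194, -0.0, -0.0]
contact_force: [0.1, 0.7, -0.3]
gripper_width: -0.1
```

play_rows:
  travel:
    - [-0.025, 0.01, 0]
    - [-0.015, 0.006, 0]
    - [0, 0, 0]
    - [0, 0, 0]
  rotation:
    - [0, 0, 0]
    - [0, 0, 0]
    - [0, 0, 0]
    - [0, 0, 0]
  grip: [0, 0, 0, 0]

```text
clock: 12.98
position: [378.8, -85.3, 218.4]
ee_rot: [0.981, -0.194, 0.0, -0.0]
contact_force: [0.1, 0.0, 0.2]
gripper_width: 0.1
```

Run:
```python
from h import *
print(arm.read_state()['position'])
d=snap('top','t6')
for n in('top1','t6'):
  t=np.load(f'pics/{n}.npz');g=cv2.inRange(t['image'],(0,50,0),(75,255,75))&((t['image'][...,1].astype(int)-t['image'][...,2]>30)*255).astype('uint8')
  v,u=np.nonzero(g[200:260,340:390]);print(n,len(u),u.mean()+340,v.mean()+200,'btn z',np.median([px(t,a+340,b+200)[2] for a,b in zip(u,v)]))
im=np.clip(d['image'][130:270,180:450].astype(float)*1.6,0,255).astype('uint8')
cv2.imwrite('pics/c6.png',cv2.resize(im,None,fx=2.9,fy=2.9,interpolation=cv2.INTER_CUBIC))
```

```text
[378.84142696 -85.27005341 218.40014419]
top1 101 366.0 228.17821782178217 btn z 71.35055272503378
t6 101 365.96039603960395 228.31683168316832 btn z 71.20096346217036
```

View pics/c6.png

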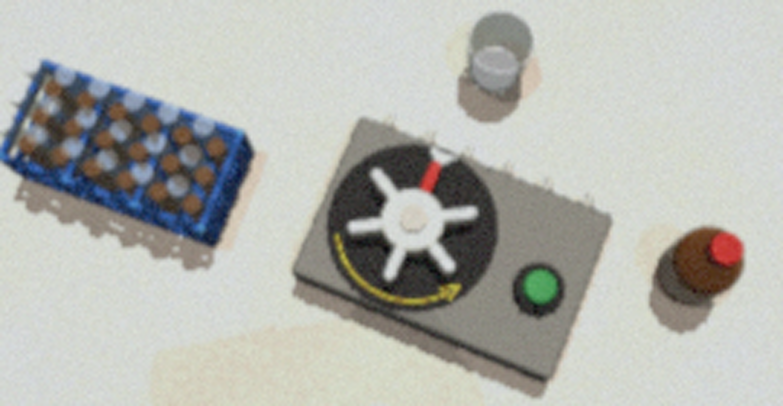

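The red lobe (430,178 in the crop) points at the white index (442,155). The button is back up, and the unit and bystanders are where they were. Handing in.

```bash
python3 -c "
from h import *
print(workorder.job_done())"
```

```text
the job is handed in; nothing more can be done
None
```

I turned the selector wheel two clicks anticlockwise with the shut fingertip and pressed the green start button fully down. The job was handed in at about 13 s of robot time.

- **Wheel:** The fingertip stayed in one gap and moved on one gap per click, so the wheel could not click past. Lobe forces were about 3 N. The last pictures show the red lobe at the white index pointer.
- **Button:** I pressed until it stopped: about 6 mm of travel, with the force rising to about 13 N at the bottom. After release, the measured height of its top was 71.2 mm, against 71.4 mm at the start.
- **Surroundings:** The button's place in the top camera image moved by less than 0.2 pixels, so the unit has not visibly shifted. By eye, the rack, bottle and beaker look undisturbed. The arm ended clear of everything, with contact force near zero.

No check failed. The two cameras' positions for the button and wheel centre differed by up to about 3 mm, slightly over the stated 2 mm calibration but within the clearances.

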